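# Index the buckle-marking turntable to its print stop

## Task

The little turntable of the buckle-marking jig is locked at its loading hole by a spring plunger. Pull up the orange plunger knob, swing the turntable gently anticlockwise (seen from above) to the next hole, and let the plunger drop fully home there so that the turntable is locked. Feel for the hole and do not force the pin sideways; let go at the end and leave the things standing around alone.

Things in the scene. Friction and masses are not known exactly. Their poses are not given: they have to be found in the camera images.
- jig: Green round marking jig fixed to the bench, 264 mm across; origin at bench height on the vertical axis of its turntable, z up. The plunger's pin runs on a circle of 112 mm radius about this axis over a steel track, whose top is 33 to 34 mm above the bench and which has two 12 mm wide holes: the loading hole and the next one, at the print stop.
- loading_hole (a point): Mouth of the loading hole, at the top of the track, where the pin now sits. The print stop, a brass track piece with a red clamp outside its hole, lies anticlockwise from here. It is clamped anew for each job, so its hole may be anywhere from 47 to 83 deg further round; it is not measured and must be seen or felt for.
- head_post (a point): Top of the fixed 22 mm post of the marking head, 170 mm above the bench, 158 mm from the turntable's axis. Its fixed arm reaches in over the turntable to 50 mm from the axis, at 80 mm above the bench and higher. Keep clear of it.
- table_disc (a joint): Angle in rad of the aluminium turntable (184 mm disc, top 47 mm above the bench, with a lug that carries the plunger): 0 at the loading hole, growing anticlockwise seen from above. It turns with about 2 N of drag at the plunger (5 N with the pin rubbing on the track) and stays where it is left; free play in a hole is about 0.01 rad either way.
- plunger (a joint): Lift of the spring plunger in m: 0 fully home in a hole, 0.018 fully pulled (solid stop). The 10 mm round-nosed pin clears the loading hole from 0.011 up; resting on the stop's track beside the hole it reads about 0.0095. The spring pulls down with 5 N when home, 8 N at 0.010, 10 N at 0.018; over a hole the pin snaps in by itself if nothing holds the knob up.
- knob (a point): Centre of the orange plunger knob, upright, round, 28 mm across, 25 mm high, 88 mm above the bench when home. It sits on the pin's axis, moves up with the plunger and round with the turntable. Below it a bare 8 mm stem (60 to 76 mm above the bench) enters a 26 mm collar. With the pin in a hole, do not push the knob sideways with more than about 25 N.
- thread_cone_mid (a point): Middle of a blue thread cone standing on the bench, 60 mm across, 98 mm high; leave alone.
- button_jar_mid (a point): Middle of an amber jar with steel cap, 64 mm across, 75 mm high; leave alone.
- brass_weight_mid (a point): Middle of a knobbed brass weight, 56 mm across, 68 mm high; leave alone.

How it is judged:
By the outcome, as a careful person would: the job done as asked, in the order asked, and still so for the second after the job is handed in, with the robot touching nothing.
It also fails if it takes over 62 s, if anything falls off the work surface, if the arm or the gripper's body presses on something with over 40 N, if the wrist force passes 120 N, or if a joint passes its speed limit or range.

## Robot

A 6-joint arm with a two-finger parallel gripper is mounted at the origin on the work surface. World frame = base frame: x ahead of the robot, y to its left, z up, the work surface at z = 0. Lengths are in m, angles in rad, forces in N, time in s.
With the tool pointing down it reaches from about 0.375 to 0.9 m from the base axis. Payload 3.1 kg.
Tool frame: the origin (TCP) lies midway between the tips of the shut fingers; the grasp point (between the pads) lies 19 mm behind it; z points along the fingers, y is the line along which they close (so a half turn about z gives the same grasp; the last joint's range is limited). The gripper opens to 87 mm and grips with 3 to 60 N. Pads are 19 mm wide; open, the fingers measure 117 mm over their backs; the gripper's body (75 mm by 190 mm) begins 51 mm behind the grasp point.
Start: joints at [-1.437, 0.527, 1.433, -0, 1.181, -0.178], TCP at [0.192, -0.595, 0.223] pointing down, gripper open.
Joint ranges: [-3.08, 3.08], [-0.75, 2.2], [0.22, 2.44], [-1.43, 4.57], [0, 2.65], [-2.85, 2.85]. Speed limits (rad/s): [2.79, 2.79, 3.14, 3.14, 3.14, 3.14].

## Interface

Orientations are given as a unit quaternion [x, y, z, w].
In Python, from rig import get_obs, cams, job gives the robot as it stands.
- The arm moves only by the tool servo_tool, never from a script. Its argument "moves" is text: rows parted by semicolons, each of 5 numbers parted by spaces: the shift along the tool's x, y, z in m, then the turn about the tool's z in degrees, then the finger opening in m, from 0 to 0.087. In form: dx dy dz spin claw; .... A call has 1 to 10 rows; each row is the pose to reach, as a shift and turn from the pose commanded when the call began, along the tool's axes at that moment; what a row does not reach only later rows make up. A row lasts 1/12 s, in which the tool goes at most 41.7 mm and 7.16 degrees, less where a joint would pass 70% of its speed; a pose out of reach is approached as far as the arm can. A call with a gripper value outside its range is refused whole. The fingers move at their own pace and stop on an object; "grip_force" is the grip in N (left out, the last holds). Time passes only in rows, so rows that repeat a pose let the fingers close. It gives the time, the measured TCP pose, the force, the opening and the grip force at its end, in the units of the state.
- get_obs(): the state, without advancing time (a new reading comes with each control period).
- cams.camera(name): name is "scene" or "top"; returns the picture (480x640x3 uint8, blue, green, red); there is no depth.
- cams.camera_model(name): a dict with "fx", "fy", "cx", "cy" (pixels), "dist" ([k1, k2, p1, p2, k3] as OpenCV has them; the pictures are not rectified), "R" (3x3) and "t" (3): a world point X has camera coordinates R X + t. Camera axes: x right, y down, z forward; pixel columns grow to the right and rows downward; lengths in m; the calibration is good to about 2 mm. A picture is of the moment at which its call begins. camera_model takes no time and is no camera call.
- job.hand_in(): hands the job in; it is judged then, once.
The state is a dict: "time": time; "q": joint angles; "joint_velocities": joint speeds; "joint_torque": joint torques, N m; "position": TCP position; "tool_rot": TCP orientation; "ft_force": force on the tool from outside, world axes, zero at the start; "moment": the same for the moment, N m; "grip_width": finger opening in m; "grip_force": force on a finger pad.
Only numpy, scipy, OpenCV 4.12 (cv2) and the standard library are available. Lean on these libraries where they do the work, as an engineer would, in place of code of your own. Each camera call takes 0.05 s, during which the arm holds its last target. There are 200 camera calls.

## Working session

There is one attempt and no reset: what is moved stays moved. The work goes in short steps, Python scripts to look and compute and a tool call to move; the robot and the scene stay as the last step left them, time stands still between calls to the robot, and variables do not carry over. Pictures are saved under pics/ and viewed, at most 10 in all, crops included, and the job is handed in when it is done.

Besides the shell and the picture viewer there is one more tool, called after ">>>" as name(argument=value, ...) on one line, values as JSON. servo_tool: Moves the arm, as the interface text tells. Its arguments: {"type":"object","properties":{"moves":{"type":"string"},"grip_force":{"type":"number"}},"required":["moves"]}

```bash
mkdir -p pics; python3 - <<'E'
from rig import get_obs,cams
import cv2,numpy as np
for n in("scene","top"):
    cv2.imwrite(f"pics/{n}0.png",cams.camera(n)); m=cams.camera_model(n); R=np.array(m["R"]);print(n,m["fx"],m["dist"],(-R.T@np.array(m["t"])).round(3),R.round(2).tolist())
o=get_obs();print(o["time"],o["tool_rot"],o["ft_force"],o["grip_width"])
E
```

```text
scene 565.5115873941834 [-0.10300999  0.          0.          0.          0.        ] [1.293 0.165 0.994] [[-0.26, 0.96, 0.01], [0.76, 0.21, -0.61], [-0.6, -0.15, -0.79]]
top 433.2502715196774 [0.01292058 0.         0.         0.         0.        ] [ 4.87e-01 -1.00e-03  1.24e+00] [[0.01, -1.0, -0.01], [-0.99, -0.01, -0.12], [0.12, 0.01, -0.99]]
0.1 [ 9.87793149e-01  1.55768169e-01  2.55556346e-05 -9.85756881e-04] [-0.4171177   0.5430425  -0.44152385] 0.08696040438939834
```

View pics/scene0.png

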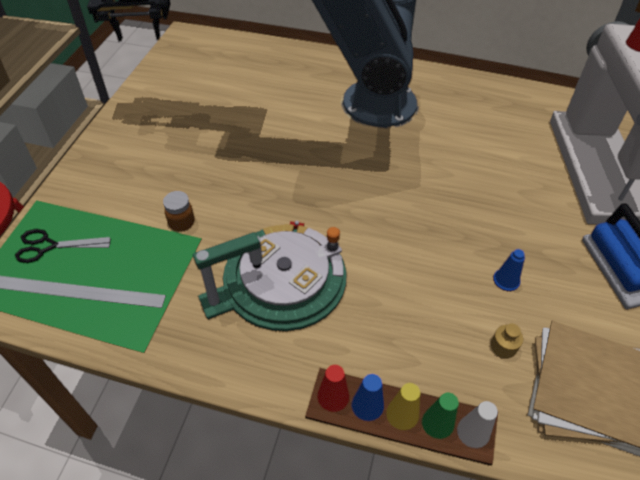

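View pics/top0.png

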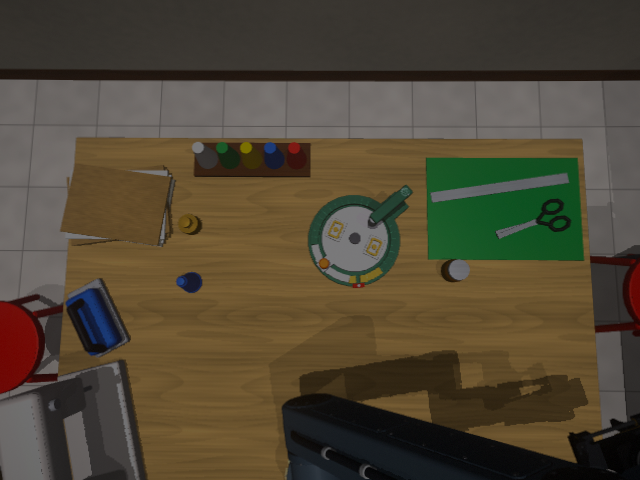

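The pictures show the jig centred near (355,238) in top view. The orange knob is at (324,264), the red clamp at (359,285) and the head post toward (405,190). Next I'll measure these.

```bash
cat > h.py <<'E'
from rig import get_obs,cams
import cv2,numpy as np
M={n:cams.camera_model(n) for n in("scene","top")}
def ray(n,uv):
    m=M[n];K=np.array([[m["fx"],0,m["cx"]],[0,m["fy"],m["cy"]],[0,0,1]])
    p=cv2.undistortPoints(np.array([[uv]],float),K,np.array(m["dist"])).ravel()
    R=np.array(m["R"]);return -R.T@np.array(m["t"]),R.T@np.array([p[0],p[1],1])
def plane(n,uv,z):
    c,d=ray(n,uv);return c+d*(z-c[2])/d[2]
def proj(n,X):
    m=M[n];K=np.array([[m["fx"],0,m["cx"]],[0,m["fy"],m["cy"]],[0,0,1]])
    return cv2.projectPoints(np.array([X],float),cv2.Rodrigues(np.array(m["R"]))[0],np.array(m["t"]),K,np.array(m["dist"]))[0].ravel()
def tri(a,b):
    (c1,d1),(c2,d2)=ray("scene",a),ray("top",b)
    s=np.linalg.lstsq(np.c_[d1,-d2],c2-c1,rcond=None)[0]
    p,q=c1+s[0]*d1,c2+s[1]*d2;return (p+q)/2,np.linalg.norm(p-q)
def blob(im,lo,hi,roi):
    x0,y0,x1,y1=roi;h=cv2.cvtColor(im[y0:y1,x0:x1],cv2.COLOR_BGR2HSV)
    k=cv2.inRange(h,lo,hi);n,l,s,c=cv2.connectedComponentsWithStats(k)
    i=1+s[1:,4].argmax();return c[i]+[x0,y0],s[i],k
E
python3 - <<'E'
from h import *
t=cv2.imread("pics/top0.png");s=cv2.imread("pics/scene0.png")
rt=(300,185,415,300);rs=(190,210,360,335)
O=((7,150,120),(18,255,255))
kt=blob(t,*O,rt);ks=blob(s,*O,rs);print(kt[:2],ks[:2]);K,e=tri(ks[0],kt[0]);print("knob",K,e, plane("top",kt[0],.09))
# disc: bright gray
g=blob(t,(0,0,110),(179,50,255),rt);print("disc",g[:2],plane("top",g[0],.047))
c,_=cv2.findContours(g[2],cv2.RETR_EXTERNAL,cv2.CHAIN_APPROX_NONE);c=max(c,key=len);(x,y),r=cv2.minEnclosingCircle(c);print(x+300,y+185,r)
G=blob(t,(60,60,30),(90,255,255),rt);c,_=cv2.findContours(G[2],cv2.RETR_EXTERNAL,cv2.CHAIN_APPROX_NONE);print("green",G[:2])
r=blob(t,(172,120,80),(179,255,255),rt);print("red",r[:2],plane("top",r[0],.04))
r=blob(s,(172,120,80),(179,255,255),rs);print("redS",r[:2],plane("scene",r[0],.04))
a=cv2.resize(t[190:295,300:415],None,fx=5,fy=5,interpolation=2);cv2.imwrite("pics/ct.png",a)
b=cv2.resize(s[215:330,190:355],None,fx=4.8,fy=4.8,interpolation=2);cv2.imwrite("pics/cs.png",b)
E
```

```text
(array([323.5       , 262.95238095]), array([20, 75,  8,  7, 42], dtype=int32)) (array([332.94285714, 231.7047619 ]), array([137,  17,  13,  10, 105], dtype=int32))
knob [0.56940183 0.00661533 0.09692462] 0.001616635154262027 [0.5697356 0.0074555 0.09     ]
disc (array([352.64802896, 239.89823009]), array([  23,   22,   64,   64, 2486], dtype=int32)) [ 0.63733484 -0.07268546  0.047     ]
353.0789489746094 239.07894897460938 33.310630798339844
green (array([365.2002271 , 225.32929599]), array([   9,    0,  103,  100, 2642], dtype=int32))Traceback (most recent call last):
  File "<stdin>", line 10, in <module>
  File "h.py", line 20, in blob
    i=1+s[1:,4].argmax();return c[i]+[x0,y0],s[i],k
        ~~~~~~~~~~~~~~^^
ValueError: attempt to get argmax of an empty sequence
```

```bash
python3 - <<'E'
from h import *
from scipy.optimize import least_squares
t=cv2.imread("pics/top0.png");s=cv2.imread("pics/scene0.png")
rt=(300,185,415,300);rs=(190,210,360,335)
for n,im,roi in(("top",t,rt),("scene",s,rs)):
    try: r=blob(im,(0,120,60),(5,255,255),roi);print("red",r[:2],plane(n,r[0],.04))
    except Exception as e: print(e)
def fit(n,mask,roi,z,R):
    c,_=cv2.findContours(mask,cv2.RETR_EXTERNAL,cv2.CHAIN_APPROX_NONE);c=max(c,key=cv2.contourArea).reshape(-1,2)+roi[:2]
    P=np.array([plane(n,p,z)[:2] for p in c])
    f=least_squares(lambda a:np.hypot(*(P-a).T)-R,P.mean(0),loss="soft_l1",f_scale=.002)
    print(n,z,R,f.x,np.median(abs(f.fun)))
for n,im,roi in(("top",t,rt),("scene",s,rs)):
    g=blob(im,(0,0,110),(179,50,255),roi)[2];g=cv2.morphologyEx(g,cv2.MORPH_OPEN,np.ones((5,5)))
    fit(n,g,roi,.047,.092)
    G=blob(im,(60,60,25),(90,255,255),roi)[2];G=cv2.morphologyEx(G|g,cv2.MORPH_CLOSE,np.ones((9,9)));
    for z in(.01,.03):fit(n,G,roi,z,.132)
a=cv2.resize(t[190:295,300:415],None,fx=5,fy=5,interpolation=2);cv2.imwrite("pics/ct.png",a)
b=cv2.resize(s[215:330,190:355],None,fx=4.8,fy=4.8,interpolation=2);cv2.imwrite("pics/cs.png",b)
E
```

```text
red (array([357.88888889, 285.16666667]), array([53, 98, 11,  5, 36], dtype=int32)) [ 0.51260037 -0.08729099  0.04      ]
red (array([293.57142857, 224.        ]), array([101,  12,   7,   5,  14], dtype=int32)) [ 0.52596469 -0.09349097  0.04      ]
top 0.047 0.092 [ 0.64029682 -0.07290146] 0.009356662538697963
top 0.01 0.132 [ 0.6464525  -0.08109465] 0.004897236703898092
top 0.03 0.132 [ 0.64525366 -0.08139697] 0.007403851510903468
scene 0.047 0.092 [ 0.64212883 -0.07464911] 0.0030792097590885553
scene 0.01 0.132 [ 0.65005048 -0.0964865 ] 0.013189696000393075
scene 0.03 0.132 [ 0.66268641 -0.09081478] 0.011604937342729785
```

View pics/ct.png

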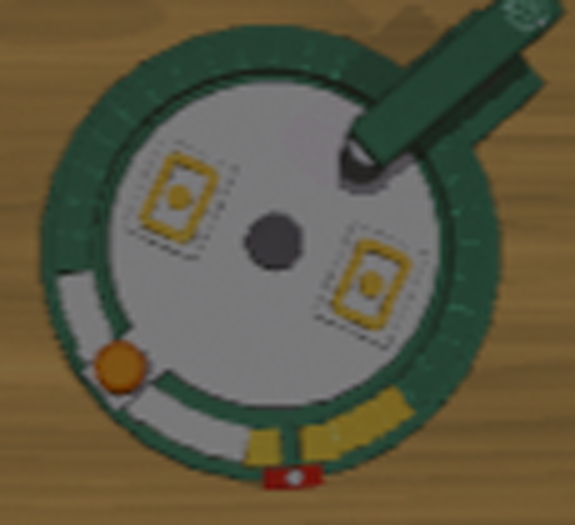

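View pics/cs.png

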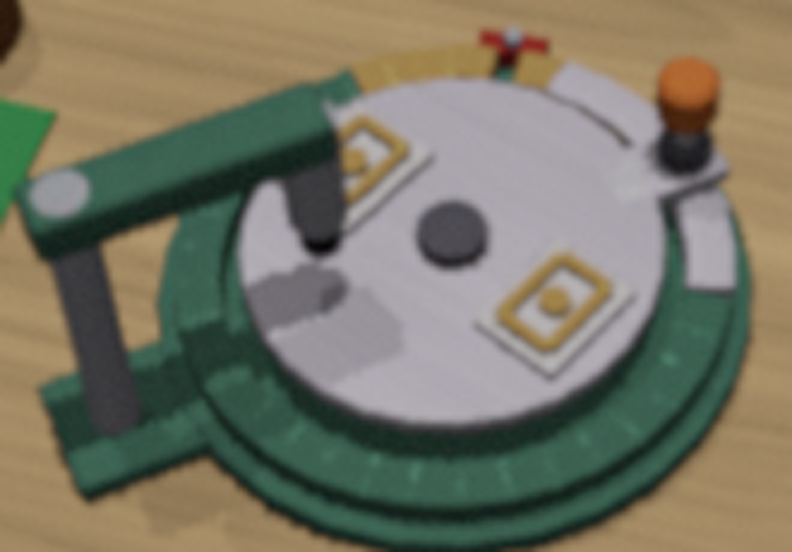

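The top crop shows the disc centre at about (273,244), the knob at (121,367) and the hole, a dark gap in the brass, at (291,445), with the red clamp just outside it at (293,477). In the scene crop the disc ellipse centre is about (453,250) and the knob (687,95).

```bash
python3 - <<'E'
from h import *
T=lambda u,v:(u/5+300-.4,v/5+190-.4); S=lambda u,v:(u/4.8+190-.4,v/4.8+215-.4)
c=plane("top",T(273.5,244),.047);cs=plane("scene",S(453,252),.047);print(c,cs)
h=plane("top",T(291,445),.034);hs=plane("scene",S(506,74),.034);print("hole",h,hs)
k=plane("top",T(121,367),.1);ks=plane("scene",S(689,82),.1);print("knobtop",k,ks,tri(S(687,95),T(121,367)))
for C,H,K in((c,h,k),(cs,hs,ks),((c+cs)/2,(h+hs)/2,(k+ks)/2)):
    a,b=(K-C)[:2],(H-C)[:2];print(np.hypot(*a),np.hypot(*b),np.degrees(np.arctan2(a[1],a[0]))%360,np.degrees(np.arctan2(b[1],b[0]))%360)
from scipy.spatial.transform import Rotation as Ro
print(Ro.from_quat(get_obs()["tool_rot"]).as_matrix().round(3))
p=plane("scene",S(60,190),.17);p2=plane("top",T(525,12),.17);print("post",p,p2)
E
```

```text
[ 0.64154724 -0.07727219  0.047     ] [ 0.64853673 -0.0767937   0.047     ]
hole [ 0.53085925 -0.08754014  0.034     ] [ 0.53689648 -0.08700113  0.034     ]
knobtop [0.56889172 0.00659314 0.1       ] [0.57187556 0.00674677 0.1       ] (array([0.56981843, 0.0061837 , 0.08856341]), np.float64(0.0009865327836156017))
0.11096043141158325 0.11116322333456077 130.90354589700675 185.29986579036745
0.11338406558067235 0.11210591774891497 132.54114173755195 185.22411023430337
0.1121607958578509 0.11163454614764472 131.73119004141842 185.26182808349435
[[ 0.951  0.308 -0.   ]
 [ 0.308 -0.951  0.002]
 [ 0.    -0.002 -1.   ]]
post [ 0.74514788 -0.19869644  0.17      ] [ 0.74389099 -0.1960343   0.17      ]
```

>>> servo_tool(moves="0.545 -0.456 0 -70 0.06;0.545 -0.456 0 -70 0.06;0.545 -0.456 0 -70 0.06;0.545 -0.456 0 -70 0.06;0.545 -0.456 0 -70 0.06;0.545 -0.456 0 -70 0.06;0.545 -0.456 0 -70 0.06;0.545 -0.456 0 -70 0.06;0.545 -0.456 0 -70 0.06;0.545 -0.456 0 -70 0.06")

```text
time: 0.93
position: [0.4146, -0.2399, 0.2224]
tool_rot: [0.718, 0.696, -0.0, -0.0]
ft_force: [1.6, -1.1, 0.8]
grip_width: 0.0604
grip_force: 0.0
```

```bash
cat > g.py <<'E'
# python3 g.py x y z yaw : tool-frame shift and spin to reach TCP there with tool-y at heading yaw (deg)
import sys,numpy as np
from rig import get_obs
from scipy.spatial.transform import Rotation as Ro
o=get_obs();R=Ro.from_quat(o["tool_rot"]).as_matrix();p=np.array(o["position"])
y=np.degrees(np.arctan2(R[1,1],R[0,1]))
print("t",o["time"],"pos",p.round(4),"yaw",y.round(2),"q6",round(o["q"][5],2),"f",np.round(o["ft_force"],1),"w",round(o["grip_width"],4),"gf",o["grip_force"])
if len(sys.argv)>4:
    x=[float(a) for a in sys.argv[1:]]
    print("move",(R.T@(np.array(x[:3])-p)).round(4),"spin",round(-((x[3]-y+180)%360-180),1))
E
python3 g.py 0.570 0.0065 0.20 41.7
```

```text
t 0.9333 pos [ 0.4146 -0.2399  0.2224] yaw -1.77 q6 -0.73 f [ 1.6 -1.1  0.8] w 0.0604 gf 0.0
move [0.251  0.1478 0.0224] spin -43.5
```

>>> servo_tool(moves="0.251 0.148 0.022 -43.5 0.06;0.251 0.148 0.022 -43.5 0.06;0.251 0.148 0.022 -43.5 0.06;0.251 0.148 0.022 -43.5 0.06;0.251 0.148 0.022 -43.5 0.06;0.251 0.148 0.022 -43.5 0.06;0.251 0.148 0.022 -43.5 0.06;0.251 0.148 0.022 -43.5 0.06;0.251 0.148 0.022 -43.5 0.06;0.251 0.148 0.022 -43.5 0.06")

```text
time: 1.77
position: [0.5704, 0.0036, 0.2]
tool_rot: [0.411, 0.912, -0.0, -0.001]
ft_force: [-0.5, -0.8, 0.0]
grip_width: 0.0598
grip_force: 0.0
```

```bash
python3 g.py 0.570 0.0065 0.069 41.7
```

```text
t 1.7667 pos [0.5704 0.0036 0.2   ] yaw 41.47 q6 -0.91 f [-0.5 -0.8  0. ] w 0.0598 gf 0.0
move [0.0023 0.0018 0.131 ] spin -0.2
```

>>> servo_tool(moves="0.001 0.001 0.04 0 0.06;0.001 0.001 0.075 0 0.06;0.001 0.001 0.09 0 0.06;0.001 0.001 0.105 0 0.06;0.001 0.001 0.12 0 0.06;0.001 0.001 0.13 0 0.06;0.001 0.001 0.13 0 0.06;0.001 0.001 0.13 0 0.06")

```text
time: 2.43
position: [0.5707, 0.0039, 0.0705]
tool_rot: [0.412, 0.911, -0.0, -0.001]
ft_force: [0.2, 0.0, -0.1]
grip_width: 0.0605
grip_force: 0.0
```

```bash
python3 g.py 0.570 0.0065 0.070 41.7; python3 - <<'E'
from h import *
s=cams.camera("scene");cv2.imwrite("pics/s1.png",cv2.resize(s[170:300,240:400],None,fx=4.6,fy=4.6,interpolation=2))
E
```

```text
t 2.4333 pos [0.5707 0.0039 0.0705] yaw 41.32 q6 -0.91 f [ 0.2  0.  -0.1] w 0.0605 gf 0.0
move [0.0024 0.0012 0.0005] spin -0.4
```

View pics/s1.png

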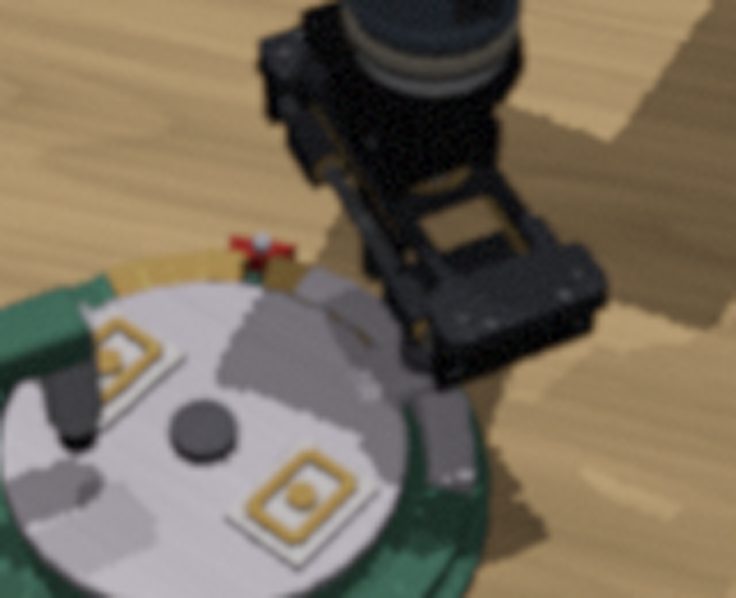

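The gripper straddles the knob, which the fingers hide. I'll close softly to centre on it.

>>> servo_tool(moves="0.002 0.001 0 0 0.04;0.002 0.001 0 0 0.034;0.002 0.001 0 0 0.031;0.002 0.001 0 0 0.031;0.002 0.001 0 0 0.027;0.002 0.001 0 0 0.027;0.002 0.001 0 0 0.027", grip_force=5)

```text
time: 3.07
position: [0.5707, 0.0072, 0.0706]
tool_rot: [0.411, 0.912, 0.0, 0.0]
ft_force: [0.0, -0.4, 0.3]
grip_width: 0.0286
grip_force: 0.0
```

```bash
python3 g.py 0.570 0.0065 0.070 41.7
```

```text
t 3.0667 pos [0.5707 0.0072 0.0706] yaw 41.43 q6 -0.91 f [ 0.  -0.4  0.3] w 0.0286 gf 0.047263735755223024
move [-0.0001 -0.001   0.0006] spin -0.3
```

>>> servo_tool(moves="0 0 0 0 0.026;0 0 0 0 0.022;0 0 0 0 0.02;0 0 0 0 0.02;0 0 0 0 0.02", grip_force=20)

```text
time: 3.48
position: [0.5705, 0.0071, 0.0706]
tool_rot: [0.411, 0.911, -0.0, -0.0]
ft_force: [-1.5, 0.6, 1.9]
grip_width: 0.027
grip_force: 20.0
```

```bash
python3 g.py 0.570 0.0065 0.070 41.7
```

```text
t 3.4833 pos [0.5705 0.0071 0.0706] yaw 41.43 q6 -0.91 f [-1.5  0.6  1.9] w 0.027 gf 20.000237156054936
move [-0.0001 -0.0008  0.0006] spin -0.3
```

>>> servo_tool(moves="0 0 0 0 0.02;0 0 -0.002 0 0.02;0 0 -0.004 0 0.02;0 0 -0.006 0 0.02;0 0 -0.008 0 0.02;0 0 -0.010 0 0.02;0 0 -0.012 0 0.02;0 0 -0.014 0 0.02;0 0 -0.015 0 0.02;0 0 -0.015 0 0.02", grip_force=30)

```text
time: 4.32
position: [0.5705, 0.0071, 0.0855]
tool_rot: [0.411, 0.911, -0.0, -0.0]
ft_force: [1.6, -2.1, -11.0]
grip_width: 0.0271
grip_force: 30.0
```

```bash
python3 g.py; python3 - <<'E'
import numpy as np
from scipy.spatial.transform import Rotation as Ro
from rig import get_obs
o=get_obs();R=Ro.from_quat(o["tool_rot"]).as_matrix();p=np.array(o["position"])
C=np.array([.645,-.077]);d=p[:2]-C;r0=np.hypot(*d);a0=np.arctan2(d[1],d[0]);print(r0,np.degrees(a0))
# put the axis along measured direction 112 mm away
C=p[:2]-.112*d/r0;print("C",C)
for k in range(4,53,4):
    a=a0+np.radians(k);w=np.r_[C+.112*np.array([np.cos(a),np.sin(a)])-p[:2],0];print(k,(R.T@w).round(4)[:2])
E
```

```text
t 4.3167 pos [0.5705 0.0071 0.0855] yaw 41.43 q6 -0.91 f [  1.6  -2.1 -11. ] w 0.0271 gf 29.99831421417184
0.11238007720671334 131.55064387058655
C [ 0.6447479  -0.07671556]
4 [-0.0003 -0.0078]
8 [-0.0011 -0.0156]
12 [-0.0025 -0.0233]
16 [-0.0044 -0.0309]
20 [-0.0068 -0.0383]
24 [-0.0098 -0.0455]
28 [-0.0132 -0.0526]
32 [-0.0171 -0.0593]
36 [-0.0215 -0.0658]
40 [-0.0264 -0.0719]
44 [-0.0316 -0.0777]
48 [-0.0372 -0.0832]
52 [-0.0432 -0.0882]
```

>>> servo_tool(moves="-0.0001 -0.0039 0 -2 0.02;-0.0003 -0.0078 0 -4 0.02;-0.0006 -0.0117 0 -6 0.02;-0.0011 -0.0156 0 -8 0.02;-0.0017 -0.0195 0 -10 0.02;-0.0025 -0.0233 0 -12 0.02;-0.0034 -0.0271 0 -14 0.02;-0.0044 -0.0309 0 -16 0.02;-0.0056 -0.0346 0 -18 0.02;-0.0068 -0.0383 0 -20 0.02")

```text
time: 5.15
position: [0.5462, -0.0226, 0.0854]
tool_rot: [0.246, 0.969, 0.001, -0.0]
ft_force: [1.6, 1.5, -10.1]
grip_width: 0.0268
grip_force: 30.0
```

```bash
python3 g.py
```

```text
t 5.15 pos [ 0.5462 -0.0226  0.0854] yaw 61.47 q6 -1.32 f [  1.6   1.5 -10.1] w 0.0268 gf 29.99883405282162
```

>>> servo_tool(moves="-0.0001 -0.0039 0 -2 0.02;-0.0003 -0.0078 0 -4 0.02;-0.0006 -0.0117 0 -6 0.02;-0.0011 -0.0156 0 -8 0.02;-0.0017 -0.0195 0 -10 0.02;-0.0025 -0.0233 0 -12 0.02;-0.0034 -0.0271 0 -14 0.02;-0.0044 -0.0309 0 -16 0.02;-0.0056 -0.0346 0 -18 0.02;-0.0068 -0.0383 0 -20 0.02")

```text
time: 5.98
position: [0.5333, -0.0591, 0.0853]
tool_rot: [0.074, 0.997, 0.001, -0.001]
ft_force: [0.7, 2.4, -11.3]
grip_width: 0.0272
grip_force: 30.0
```

>>> servo_tool(moves="-0.0001 -0.0039 0 -2 0.02;-0.0003 -0.0078 0 -4 0.02;-0.0006 -0.0117 0 -6 0.02;-0.0011 -0.0156 0 -8 0.02;-0.0014 -0.0176 0 -9 0.02;-0.0014 -0.0176 0 -9 0.02;-0.0014 -0.0176 0 -9 0.02")

```text
time: 6.57
position: [0.5319, -0.0772, 0.0853]
tool_rot: [-0.004, 1.0, 0.0, -0.001]
ft_force: [-0.3, 2.0, -10.0]
grip_width: 0.0266
grip_force: 30.0
```

```bash
python3 g.py; python3 - <<'E'
from h import *
o=get_obs();d=np.array(o["position"][:2])-[.6447,-.0767];print(np.hypot(*d),np.degrees(np.arctan2(d[1],d[0]))%360)
E
```

```text
t 6.5667 pos [ 0.5319 -0.0772  0.0853] yaw 90.41 q6 -1.93 f [ -0.3   2.  -10. ] w 0.0266 gf 29.998153057758827
0.11281869837404414 180.24352875291194
```

>>> servo_tool(moves="0 0 0.002 0 0.02;0 0 0.004 0 0.02;0 0 0.005 0 0.02;0 0 0.005 0 0.02;0 0 0.005 0 0.034;0 0 0.005 0 0.034;0 0 0.005 0 0.034")

```text
time: 7.15
position: [0.5355, -0.079, 0.0821]
tool_rot: [-0.003, 1.0, -0.001, 0.003]
ft_force: [0.6, -0.5, -0.2]
grip_width: 0.0334
grip_force: 0.0
```

```bash
python3 g.py
```

```text
t 7.15 pos [ 0.5355 -0.079   0.0821] yaw 90.4 q6 -1.93 f [ 0.6 -0.5 -0.2] w 0.0334 gf 0.0
```

>>> servo_tool(moves="0 -0.001 0 -0.5 0.034;0 -0.002 0 -1 0.034;0 -0.003 0 -1.5 0.034;-0.0001 -0.004 0 -2 0.034;-0.0001 -0.005 0 -2.5 0.034;-0.0001 -0.005 0 -2.5 0.034")

```text
time: 7.65
position: [0.5346, -0.0817, 0.0814]
tool_rot: [-0.025, 1.0, 0.001, 0.002]
ft_force: [3.0, 6.1, 3.1]
grip_width: 0.0341
grip_force: 2.9
```

>>> servo_tool(moves="0 -0.001 0 -0.5 0.034;0 -0.002 0 -1 0.034;0 -0.002 0 -1 0.034")

```text
time: 7.9
position: [0.5338, -0.0847, 0.081]
tool_rot: [-0.035, 0.999, -0.0, 0.001]
ft_force: [-0.1, -0.2, -0.0]
grip_width: 0.0342
grip_force: 0.0
```

```bash
python3 g.py;python3 - <<'E'
from h import *
for i in range(2):
  s=cams.camera(("scene","top")[i]);cv2.imwrite(f"pics/s2{i}.png",s)
s=cv2.imread("pics/s20.png");cv2.imwrite("pics/s2.png",cv2.resize(s[190:290,230:360],None,fx=5.5,fy=5.5,interpolation=2))
E
python3 g.py
```

```text
t 7.9 pos [ 0.5338 -0.0847  0.081 ] yaw 93.98 q6 -2.0 f [-0.1 -0.2 -0. ] w 0.0342 gf 0.0
t 8.0 pos [ 0.5332 -0.0851  0.0807] yaw 93.96 q6 -2.0 f [ 0.5 -0.6 -0.6] w 0.0341 gf 0.0
```

View pics/s2.png

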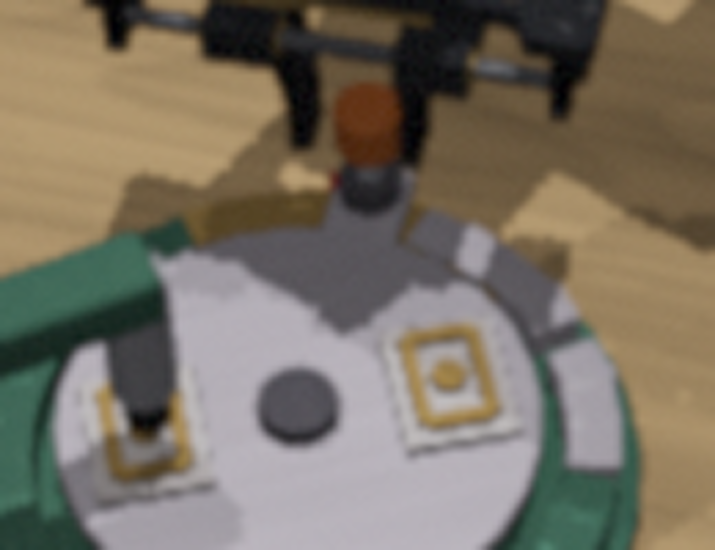

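```bash
cat > k.py <<'E'
from h import *
from scipy.optimize import brentq
C=np.array([.6447,-.0767])
def meas(s,roi=(240,190,360,290)):
    u,st,k=blob(s,(5,120,60),(18,255,255),roi)
    c,d=ray("scene",u);f=lambda z:np.hypot(*((c+d*(z-c[2])/d[2])[:2]-C))-.112
    z=brentq(f,.06,.14);X=c+d*(z-c[2])/d[2];a=np.degrees(np.arctan2(*(X[:2]-C)[::-1]))%360
    print(u.round(2),st,"X",X.round(4),"ang",a.round(2))
if __name__=="__main__":
    meas(cv2.imread("pics/scene0.png"));meas(cams.camera("scene"))
    for z in(.088,.0975):
        for a in(181,182,183,184,185,186): print(z,a,proj("scene",np.r_[C+.112*np.array([np.cos(np.radians(a)),np.sin(np.radians(a))]),z+.004]).round(1))
E
python3 k.py
```

```text
[333.04 234.01] [ 87  36  14  17 184] X [0.5694 0.0062 0.0894] ang 132.23
[295.47 211.54] [ 48  14  15  16 186] X [ 0.5331 -0.0857  0.0916] ang 184.63
0.088 181 [298.7 212. ]
0.088 182 [297.8 211.8]
0.088 183 [296.9 211.6]
0.088 184 [296.  211.5]
0.088 185 [295.1 211.4]
0.088 186 [294.2 211.2]
0.0975 181 [298.6 209. ]
0.0975 182 [297.7 208.8]
0.0975 183 [296.8 208.7]
0.0975 184 [295.9 208.5]
0.0975 185 [295.  208.4]
0.0975 186 [294.1 208.2]
```

The knob is at about (370,125) in the crop, low against its collar and mid-gap between the fingers, so the pin seems to have snapped in. I'll feel for the lock with a light push each way.

>>> servo_tool(moves="0 -0.001 0 0 0.034;0 -0.002 0 0 0.034;0 -0.003 0 0 0.034;0 -0.003 0 0 0.034")

```text
time: 8.38
position: [0.5333, -0.0882, 0.0805]
tool_rot: [-0.034, 0.999, -0.0, -0.0]
ft_force: [-0.2, -0.1, -0.0]
grip_width: 0.034
grip_force: 0.0
```

>>> servo_tool(moves="0 -0.0005 0 0 0.034;0 -0.001 0 0 0.034;0 -0.001 0 0 0.034")

```text
time: 8.63
position: [0.5334, -0.0889, 0.0805]
tool_rot: [-0.034, 0.999, -0.0, 0.0]
ft_force: [-0.9, -1.1, -0.4]
grip_width: 0.0341
grip_force: 0.0
```

```bash
python3 k.py|sed -n 2p; python3 g.py
```

```text
[294.07 211.45] [ 48  14  13  16 178] X [ 0.5334 -0.0888  0.0912] ang 186.19
t 8.6833 pos [ 0.5333 -0.0888  0.0805] yaw 93.92 q6 -2.01 f [ 0.1  1.1 -0.8] w 0.0341 gf 0.0
```

>>> servo_tool(moves="0 -0.0005 0 0 0.034;0 -0.001 0 0 0.034;0 -0.001 0 0 0.034")

```text
time: 8.93
position: [0.5333, -0.0895, 0.0805]
tool_rot: [-0.034, 0.999, 0.0, -0.0]
ft_force: [0.2, 0.6, -0.2]
grip_width: 0.0341
grip_force: 0.7
```

>>> servo_tool(moves="0 -0.0005 0 0 0.034;0 -0.0005 0 0 0.034")

```text
time: 9.1
position: [0.5333, -0.0899, 0.0805]
tool_rot: [-0.034, 0.999, 0.0, -0.0]
ft_force: [-0.5, 2.8, 0.6]
grip_width: 0.0339
grip_force: 1.0
```

```bash
python3 k.py|sed -n 2p; python3 g.py
```

```text
[293.62 211.33] [ 47  14  13  16 176] X [ 0.5335 -0.0897  0.0914] ang 186.68
t 9.15 pos [ 0.5333 -0.09    0.0805] yaw 93.92 q6 -2.01 f [0.1 2.  0.6] w 0.0338 gf 0.9636670583859086
```

>>> servo_tool(moves="0 -0.0005 0 0 0.034;0 -0.001 0 0 0.034;0 -0.001 0 0 0.034")

```text
time: 9.4
position: [0.5333, -0.0912, 0.0805]
tool_rot: [-0.034, 0.999, 0.0, -0.0]
ft_force: [-0.2, 1.9, 1.6]
grip_width: 0.0341
grip_force: 0.9
```

>>> servo_tool(moves="0 -0.0005 0 0 0.034;0 -0.0005 0 0 0.034")

```text
time: 9.57
position: [0.5333, -0.0917, 0.0805]
tool_rot: [-0.034, 0.999, 0.0, -0.0]
ft_force: [-0.4, 2.1, 1.5]
grip_width: 0.0342
grip_force: 1.2
```

```bash
python3 k.py|sed -n 2p; python3 g.py
```

```text
[292.91 211.32] [ 47  14  13  16 172] X [ 0.5337 -0.0913  0.0912] ang 187.47
t 9.6167 pos [ 0.5333 -0.0917  0.0805] yaw 93.92 q6 -2.02 f [-0.5  2.4  0.6] w 0.0341 gf 1.1874253442510962
```

>>> servo_tool(moves="0 -0.0005 0 0 0.034;0 -0.0005 0 0 0.034")

```text
time: 9.78
position: [0.5333, -0.0918, 0.0805]
tool_rot: [-0.034, 0.999, 0.001, -0.0]
ft_force: [-0.8, 5.2, 1.3]
grip_width: 0.0339
grip_force: 2.1
```

>>> servo_tool(moves="0 -0.0005 0 0 0.034;0 -0.0005 0 0 0.034")

```text
time: 9.95
position: [0.5332, -0.0919, 0.0805]
tool_rot: [-0.034, 0.999, 0.001, -0.0]
ft_force: [-1.0, 5.5, 1.0]
grip_width: 0.0339
grip_force: 2.8
```

```bash
python3 k.py|sed -n 2p; python3 g.py
```

```text
[292.81 211.23] [ 47  13  13  17 173] X [ 0.5337 -0.0915  0.0915] ang 187.58
t 10.0 pos [ 0.5332 -0.0919  0.0805] yaw 93.89 q6 -2.02 f [-0.5  5.4  0.7] w 0.0343 gf 2.798200633842498
```

It stops on this side; now the other side.

>>> servo_tool(moves="0 0.002 0 0 0.034;0 0.004 0 0 0.034;0 0.006 0 0 0.034;0 0.0075 0 0 0.034;0 0.0085 0 0 0.034;0 0.0085 0 0 0.034")

```text
time: 10.5
position: [0.5333, -0.0847, 0.0806]
tool_rot: [-0.034, 0.999, -0.001, 0.0]
ft_force: [0.0, -1.7, 0.1]
grip_width: 0.0341
grip_force: 0.6
```

>>> servo_tool(moves="0 0.0005 0 0 0.034;0 0.0005 0 0 0.034")

```text
time: 10.67
position: [0.5333, -0.0842, 0.0806]
tool_rot: [-0.034, 0.999, -0.0, 0.0]
ft_force: [-0.5, -2.3, 0.8]
grip_width: 0.0341
grip_force: 1.0
```

>>> servo_tool(moves="0 0.0005 0 0 0.034;0 0.0005 0 0 0.034")

```text
time: 10.83
position: [0.5331, -0.0835, 0.0806]
tool_rot: [-0.034, 0.999, -0.0, 0.0]
ft_force: [-1.0, -2.0, 0.5]
grip_width: 0.0342
grip_force: 1.0
```

```bash
python3 k.py|sed -n 2p; python3 g.py
```

```text
[294.58 211.42] [ 48  14  14  16 194] X [ 0.5332 -0.0877  0.0915] ang 185.62
t 10.8833 pos [ 0.5331 -0.0835  0.0806] yaw 93.92 q6 -2.0 f [-0.6 -2.2  0.3] w 0.0337 gf 1.0204045940190554
```

>>> servo_tool(moves="0 0.0005 0 0 0.034;0 0.0005 0 0 0.034")

```text
time: 11.05
position: [0.533, -0.083, 0.0806]
tool_rot: [-0.034, 0.999, -0.0, 0.0]
ft_force: [0.1, -2.9, 1.4]
grip_width: 0.0343
grip_force: 1.3
```

>>> servo_tool(moves="0 0.0005 0 0 0.034;0 0.0005 0 0 0.034")

```text
time: 11.22
position: [0.533, -0.0828, 0.0806]
tool_rot: [-0.034, 0.999, -0.001, 0.0]
ft_force: [-1.4, -4.9, 0.4]
grip_width: 0.0344
grip_force: 2.3
```

>>> servo_tool(moves="0 0.0005 0 0 0.034;0 0.0005 0 0 0.034")

```text
time: 11.38
position: [0.533, -0.0827, 0.0806]
tool_rot: [-0.035, 0.999, -0.001, 0.0]
ft_force: [-1.5, -5.9, 0.3]
grip_width: 0.0343
grip_force: 3.1
```

```bash
python3 k.py|sed -n 2p; python3 g.py
```

```text
[294.74 211.44] [ 48  14  14  16 194] X [ 0.5332 -0.0873  0.0916] ang 185.44
t 11.4333 pos [ 0.533  -0.0827  0.0806] yaw 93.95 q6 -2.0 f [-1.  -6.3  0.4] w 0.0342 gf 3.0332373178680427
```

The lock holds on both sides. Now re-centre, open, and retreat upward.

>>> servo_tool(moves="0 -0.002 0 0 0.034;0 -0.004 0 0 0.034;0 -0.006 0 0 0.034;0 -0.006 0 0 0.06;0 -0.006 0 0 0.06;0 -0.006 0 0 0.06;0 -0.006 0 0 0.06")

```text
time: 12.02
position: [0.5332, -0.0875, 0.0805]
tool_rot: [-0.034, 0.999, 0.0, -0.0]
ft_force: [0.6, -0.2, -0.8]
grip_width: 0.053
grip_force: 0.0
```

>>> servo_tool(moves="0 0 -0.01 0 0.06;0 0 -0.03 0 0.06;0 0 -0.06 0 0.06;0 0 -0.1 0 0.06;0 0 -0.13 0 0.06;0.04 0 -0.15 0 0.06;0.08 0 -0.15 0 0.06;0.11 0 -0.15 0 0.06;0.11 0 -0.15 0 0.06")

```text
time: 12.77
position: [0.4163, -0.093, 0.2308]
tool_rot: [-0.034, 0.999, 0.001, -0.003]
ft_force: [0.3, 0.5, -0.3]
grip_width: 0.0603
grip_force: 0.0
```

```bash
python3 - <<'E'
from k import *
s=cams.camera("scene");meas(s);t=cams.camera("top")
cv2.imwrite("pics/s3.png",np.hstack([cv2.resize(s[190:290,240:360],(600,500)),cv2.resize(t[190:295,300:415],(200,183))[:,:].copy() if 0 else np.zeros((500,1,3),np.uint8)]))
E
python3 g.py
```

```text
[294.64 211.1 ] [ 47  13  16  17 214] X [ 0.5332 -0.0875  0.0926] ang 185.54
t 12.8667 pos [ 0.4228 -0.0952  0.2315] yaw 93.86 q6 -2.12 f [ 0.1 -0.1 -1.1] w 0.0603 gf 0.0
```

View pics/s3.png

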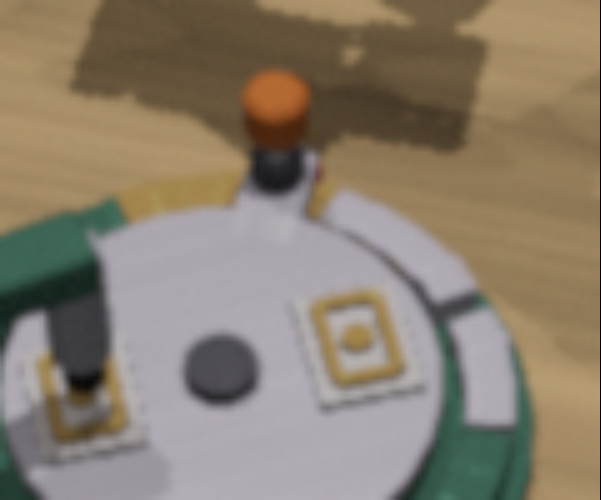

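The picture shows the knob at about (277,110) seated over its collar, next to the red clamp. I'll cross-check its height with the second view.

```bash
python3 - <<'E'
from h import *
O=((5,120,60),(18,255,255))
s0,t0=cv2.imread("pics/scene0.png"),cv2.imread("pics/top0.png");s1,t1=cams.camera("scene"),cams.camera("top")
for s,t,rt,c0 in((s0,t0,(312,252,335,275),(333,0)),(s1,t1,(340,260,375,280),(295,0))):
    a=blob(s,*O,(240,190,360,290));b=blob(t,*O,rt);print(a[0],a[1],b[0],b[1],tri(a[0],b[0]))
    u=int(round(a[0][0]));v=int(a[0][1]);print(s[v-12:v+24,u-1:u+2].mean(1).astype(int)[:, [2,0]].tolist())
    cv2.imwrite(f"pics/z{u}.png",cv2.resize(s[v-20:v+30,u-25:u+25],(400,400),interpolation=cv2.INTER_CUBIC))
a,b=[cv2.imread(f"pics/z{i}.png") for i in(333,295)]
cv2.imwrite("pics/z.png",np.hstack([a,b]))
E
```

```text
[333.04347826 234.01086957] [ 87  36  14  17 184] [323.48235294 262.94117647] [ 7  6 10 11 85] (array([0.56987733, 0.00692794, 0.09011617]), np.float64(0.0011726702364973907))
[[153, 94], [156, 95], [158, 98], [160, 97], [163, 86], [170, 62], [176, 50], [177, 49], [177, 49], [177, 49], [176, 48], [177, 49], [172, 47], [162, 43], [144, 37], [111, 25], [80, 17], [73, 14], [74, 12], [73, 17], [68, 30], [63, 50], [57, 58], [47, 49], [36, 38], [35, 36], [30, 31], [26, 28], [40, 42], [80, 81], [111, 113], [111, 112], [84, 86], [88, 89], [119, 122], [145, 147]]
[294.69158879 211.03738318] [ 47  13  16  17 214] [358.90625  276.390625] [14 13 11  7 64] (array([ 0.53456061, -0.08651824,  0.09449471]), np.float64(0.0008205532869386944))
[[97, 56], [95, 55], [93, 55], [94, 54], [108, 53], [145, 51], [175, 51], [181, 50], [180, 50], [180, 50], [180, 51], [179, 49], [172, 47], [159, 42], [143, 36], [110, 24], [81, 17], [75, 14], [75, 14], [75, 18], [71, 30], [65, 50], [64, 64], [55, 58], [42, 44], [34, 36], [33, 34], [26, 27], [30, 32], [65, 67], [116, 119], [151, 153], [161, 163], [168, 171], [175, 177], [177, 179]]
```

View pics/z.png

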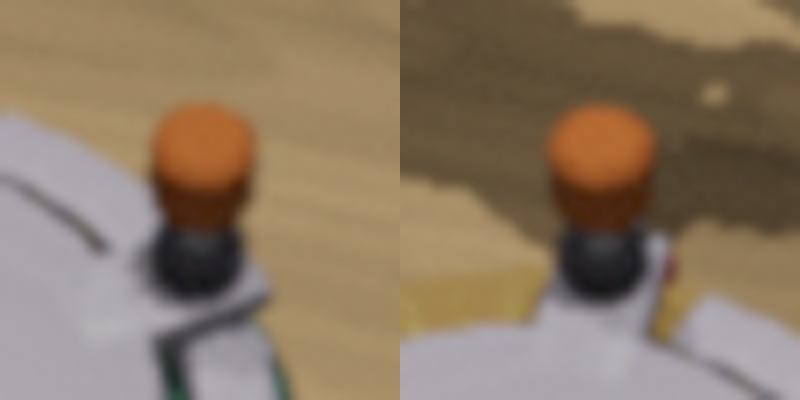

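The left half is the home reference and the right half is now. The knob-to-collar spacing agrees within about 0.3 px (about 1 mm), so the plunger is home.

```bash
python3 -c "
from rig import job;print(job.hand_in())"
```

```text
the job is handed in; nothing more can be done
None
```

I pulled the plunger, swung the turntable about 53° anticlockwise, and the pin dropped in at the print stop. A push of about 6 N each way found only the hole's free play, the gripper is clear of everything, and the job is handed in.

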